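# Weigh a basket of jars on the bakery's spring scale

## Task

Weigh the basket of jars: lift it by its handle bar, keeping it upright, hang the bar in both hooks of the spring scale, and let the weight down onto the scale slowly, so that the pointer sinks without jerking or bouncing and is never driven to its end stop. Leave the basket hanging freely and still in the two hooks with your hand off everything, and leave the other things on the table where they are.

Things in the scene. Friction and masses are not known exactly. Their poses are not given: they have to be found in the camera images.
- basket: Loose steel wire basket 110 (x) x 150 (y) x 55 mm with six lidded jars fixed in it (tops at 84 mm) and a stiff, unhinged handle: uprights 10 mm thick at y = +-72 mm, a level round bar along y between their tops. Origin: centre of underside, z up. Stands on the table at first. Mass unknown, about 0.30 to 0.88 kg, balanced below the bar.
- basket_bar (a point): Middle of the basket's handle bar: round, 14 mm diameter, along the basket's y, axis 140 mm above the underside, clear length 130 mm. Axes as basket.
- scale: Fixed gantry stand of the spring scale. Origin on the table straight below the hooks; x points away from the side you hang from, y along the line of the two hooks, z up. Posts 25 mm square at x = +60, y = +-175 mm, 500 mm tall; feet 30 mm wide, 16 high from x = -110 to +100 under them; low crossbar at x = 85.
- scale_head (a point): Centre of the underside of the scale head, a box 80 (x) x 150 (y) x 145 mm high over the hooks, front face at x = +15 mm of the hook seat, underside 135 mm above the empty seat. A gripper's body over the bar must lean back (hand pointing down and towards +x of the scale, 30 to 45 degrees from vertical) to clear it. Pointers slide on its white faces.
- hook_seat (a point): Point midway between the two hooks where the hung bar's axis rests; 240 mm above the table when empty, sinks with the hooks. Axes as scale. J hooks of 8 mm round steel at y = +-50 mm; the space between them is free for the hand.
- hook_tip (a point): Midway between the two upturned hook tips, at their end: 24 mm in -x and 12 mm up from the seat (tops 16 mm up); moves with the hooks. Each hook hangs from a straight rod at x = +26 mm; the mouth between tip and rod is 42 mm wide, open upward. The bar goes over the tips from the -x side, then down.
- hanger (a joint): How far hooks and pointer have sunk, m: 0 empty (upper stop), 0.085 lower end stop. Spring: moves from about 0.6 N, then 120 N/m (the basket sinks it 0.020 to 0.067); lightly damped, so a weight let go early, or pushed too deep, bounces. Over 0.08 m/s down or up counts as a jerk.
- bowl: Bystander: steel bowl, 150 mm wide, 70 high, origin under its centre.
- loaf_tin: Bystander: dark loaf tin 220 x 110 x 70 mm, origin under its centre.
- carton: Bystander: pale pink pastry carton 130 x 160 x 80 mm, origin under its centre.
- tub: Bystander: white lidded tub, 90 mm wide, 120 high, origin under its centre.
Mind the look-alikes: they are no part of the job. Leave any blue or purple look-alike of the basket alone.

How it is judged:
On the way, in this order (a step that is already met when the one before it is completed fails the run):
1. the basket is lifted clear of the table, hooks still empty (height (world z) of basket above 0.04 m and value of joint hanger below 0.005 m), for 0.2 s.
2. the bar lies in both hooks and the scale carries the basket (distance between basket_bar and hook_seat below 0.022 m and angle between the y axis of basket and the y axis of scale, either way round below 0.2 rad and value of joint hanger above 0.014 m), for 0.2 s.
At the end, for the whole second after the job is handed in: Basket hangs by its bar in both hooks (bar middle within 22 mm of the seat, along the hooks within 0.2 rad), upright within 0.25 rad, clear of the table, hooks sunk over 14 mm and at rest (pointer under 20 mm/s, basket under 50 mm/s) (all of step 2 and angle between basket's own z axis and vertical below 0.25 rad and height (world z) of basket above 0.015 m and velocity of joint hanger between -0.02 and 0.02 m/s and linear speed of basket below 0.05 m/s); the robot touches nothing.
It fails at once if the pointer jerks: hooks moving faster than 0.08 m/s (velocity of joint hanger above 0.08 m/s or velocity of joint hanger below -0.08 m/s).
It fails at once if the pointer is driven to its lower end stop (value of joint hanger above 0.083 m).
It fails at once if the basket is tipped more than 0.6 rad (angle between basket's own z axis and vertical above 0.6 rad).
It fails at once if another thing is moved more than 30 mm (distance of any of bowl, loaf_tin, carton, tub from where it was at the start of the episode above 0.03 m).
It also fails if it takes over 54 s, if anything falls off the work surface, if the arm or the gripper's body presses on something with over 40 N, if the wrist force passes 120 N, or if a joint passes its speed limit or range.

## Robot

A 6-joint arm with a two-finger parallel gripper is mounted at the origin on the work surface. World frame = base frame: x ahead of the robot, y to its left, z up, the work surface at z = 0. Lengths are in m, angles in rad, forces in N, time in s.
With the tool pointing down it reaches from about 0.35 to 0.975 m from the base axis. Payload 4.9 kg.
Tool frame: the origin (TCP) lies at the centre of the arm's flange, where the gripper is bolted on; the fingertips stand 173 mm ahead of it and the grasp point (between the pads) lies 155 mm ahead of it (ctrl.finger_overhang is the distance from the TCP to the fingertips, in m); z points along the fingers, y is the direction in which the jaws open and shut (so a half turn about z gives the same grasp; the last joint's range is limited). The gripper opens to 85 mm and grips with 20 to 120 N. Pads are 22 mm wide; open, the fingers measure 114 mm over their backs; the gripper's body (76 mm by 85 mm) begins 54 mm behind the grasp point. The pads swing forward as they close: fully open they stand 13 mm farther back than shut.
Start: joints at [1.044, 0.053, 1.613, -0, 1.476, -0.119], TCP at [0.248, 0.574, 0.405] pointing down, gripper open.
Joint ranges: [-3.01, 3.01], [-1.01, 2.22], [0.06, 2.58], [-1.02, 4.17], [0.09, 2.62], [-3.14, 3.14]. Speed limits (rad/s): [2.57, 2.57, 3.14, 3.14, 3.14, 3.14].

## Interface

Orientations are given as a rotation vector (axis times angle).
In Python, from station import ctrl, eyes, spotter gives the robot as it stands.
- The arm moves only by the shell command python3 -m crank 'ROWS' [FORCE]. ROWS is JSON, a list of rows, each a list of 7 numbers: the turn, a rotation vector about the tool's x, y, z in rad, then the shift along the tool's x, y, z in mm, then the closure, from -1 (fully open) to 1 (shut). A call has 1 to 8 rows; each row shifts and turns the pose as measured when the row begins, along the tool's axes as they then stand; what a row does not reach is not made up. A row lasts 1/12 s, in which the tool goes at most 41.7 mm and 7.16 degrees, less where a joint would pass 70% of its speed; a pose out of reach is approached as far as the arm can. A call is refused whole if a number of a shift passes 41.7 or a number of a turn 0.125, either way. A call with a gripper value outside its range is refused whole. The fingers move at their own pace and stop on an object; FORCE is the grip in N (left out, the last holds). Time passes only in rows, so rows that do not move let the fingers close. It gives the time, the measured TCP pose, the force and the opening at its end, in the units of the state.
- ctrl.get_obs(): the state, without advancing time (a new reading comes with each control period).
- eyes.get_image(name): name is "scene" or "top" or "wrist"; returns a dict with "image" (384x512x3 uint8, red, green, blue), "vertical_fov" (degrees; the focal length in pixels is half the picture's height over the tangent of half this angle, whatever the lens; pixels are square), "cx", "cy" (the principal point, pixels), "rvec" (rotation vector, rad) and "tvec" (3), from world to camera coordinates, as OpenCV has them; the wrist camera has in their place "mount" (4x4, takes a point from camera to tool coordinates, whose origin is the TCP and whose axes are the flange's). Camera axes: x right, y down, z forward; pixel columns grow to the right and rows downward; lengths in m; the calibration is good to about 2 mm. A picture is of the moment at which its call begins: read the wrist's pose just before it. There is no depth.
- ctrl.finish_job(): hands the job in, once; it reports no verdict.
Trained networks look in a picture, given as the dict that the camera call returned (one of the last four; its "shot" number tells which), for a name from the list of things; names that differ only in an ending like _2 or _b are one class to them, and where a whole thing is asked for, a point or a joint stands for the part that bears it (a point fixed in the world has none). Each returns a list of dicts, best first, with "confidence" (0 to 1); they miss things now and then, are a little off and sometimes report something else, mostly with a low value. They report only what shows in the picture. A call takes as long as a camera call. They do not tell look-alikes from the thing itself.
- spotter.look_for(query, picture): "centre" ([x, y, z] in m, in world coordinates, good to about 4 mm: the middle of the surface that is visible of it).
- spotter.outline_of(query, picture): "region" (384x512 bool, what is visible of it).
- spotter.mark_of(query, picture): "centre" ([x, y, z] in m, in world coordinates, good to about 4 mm: a listed point, or the origin of a listed thing).
The state is a dict: "t": time; "q": joint angles; "dq": joint speeds; "effort": joint torques, N m; "tool_pos": TCP position; "tool_rot": TCP orientation; "contact_force": force on the tool from outside, world axes, zero at the start; "wrist_torque": the same for the moment, N m; "opening": finger opening in m.
Only numpy, scipy, OpenCV 4.12 (cv2) and the standard library are available. Lean on these libraries where they do the work, as an engineer would, in place of code of your own. Each camera call takes 0.05 s, during which the arm holds its last target.

## Working session

There is one attempt and no reset: what is moved stays moved. The work goes in short steps, Python scripts to look and compute and a shell command to move; the robot and the scene stay as the last step left them, time stands still between calls to the robot, and variables do not carry over. Pictures are saved under pics/ and viewed, and the job is handed in when it is done.

```bash
mkdir -p pics; ls
python3 - <<'E'
from station import ctrl, eyes, spotter
import cv2
o=ctrl.get_obs(); print(o)
for n in ["scene","top"]:
    p=eyes.get_image(n); cv2.imwrite(f"pics/{n}0.png",p["image"][:,:,::-1])
    print(n,p["rvec"],p["tvec"],p["vertical_fov"])
    for q in ["basket","scale","bowl","loaf_tin","carton","tub","basket_bar","hook_seat","hook_tip","scale_head"]:
        for r in spotter.mark_of(q,p): print(q,r["centre"],r["confidence"])
E
```

```text
pics
{'t': 0.0, 'q': array([ 1.04401395e+00,  5.33500686e-02,  1.61428462e+00,  4.07214775e-05,
        1.47600741e+00, -1.18993766e-01]), 'dq': array([-6.30735548e-05,  2.58313265e-05, -2.39726431e-04,  9.71309985e-05,
       -4.50182039e-04, -2.14347775e-04]), 'effort': array([ 2.28358172e-04, -3.93656516e+01, -3.70183754e+01,  9.37810341e-06,
        6.58231991e-03,  1.43497907e-06]), 'tool_pos': array([0.2477192 , 0.57352046, 0.40347247]), 'tool_rot': array([-6.35990038e-01, -3.07583889e+00,  3.03203172e-03]), 'contact_force': array([ 0.87801808, -0.09640771, -0.12699231]), 'wrist_torque': array([ 0.02761683,  0.04493248, -0.03863705]), 'opening': 0.08549260928276001}
scene [ 2.20031249  0.64826992 -0.2753376 ] [-0.46579339 -0.02185391  2.30902211] 42.319705306828425
basket [0.5578, -0.2494, -0.0004] 0.85
basket [0.3705, -0.551, 0.0013] 0.77
basket [0.6446, -0.4603, 0.0003] 0.73
scale [0.5844, 0.1352, -0.0041] 0.94
bowl [0.7794, -0.1769, -0.0018] 0.71
loaf_tin [0.3151, -0.3474, -0.0005] 0.86
carton [0.3418, 0.4358, -0.0029] 0.96
tub [0.589, 0.5301, -0.0007] 0.81
tub [0.5922, 0.11
[... 285 characters left out ...]
661  0.0854504 ] [4.67956013e-05 5.86549519e-01 1.63618344e+00] 54.58307083611725
basket [0.6446, -0.4581, 0.0014] 0.88
basket [0.3694, -0.5532, 0.0023] 0.83
basket [0.5626, -0.2518, 0.0016] 0.67
bowl [0.7767, -0.178, -0.0007] 0.64
bowl [0.5565, -0.2491, 0.1405] 0.2
loaf_tin [0.3186, -0.3509, -0.0023] 0.76
carton [0.347, 0.4384, -0.0008] 0.97
tub [0.5887, 0.5307, 0.0014] 0.91
basket_bar [0.5541, -0.2494, 0.1399] 0.64
basket_bar [0.366, -0.5509, 0.1369] 0.64
basket_bar [0.6486, -0.4607, 0.1408] 0.59
hook_seat [0.5602, 0.1851, 0.3772] 0.73
hook_seat [0.5812, 0.13, 0.2412] 0.39
hook_tip [0.5964, 0.1179, 0.2476] 0.52
hook_tip [0.5617, 0.1866, 0.3751] 0.37
scale_head [0.5643, 0.1864, 0.3754] 0.93
```

View pics/scene0.png

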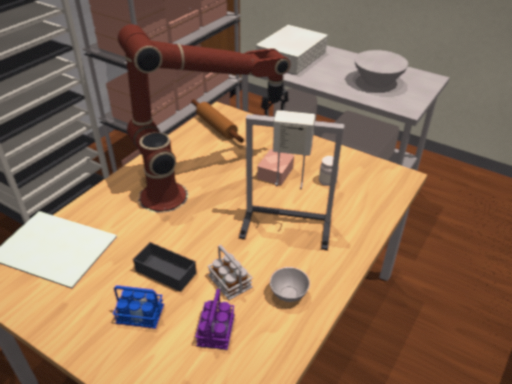

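View pics/top0.png

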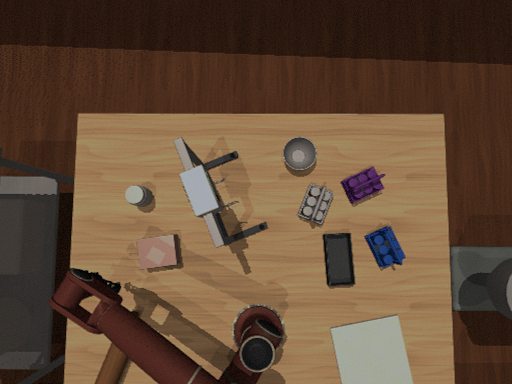

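The grey steel-wire basket at scene (228,272) / top (316,204) is the one meant. The blue one (138,307) and the purple one (215,322) are the look-alikes. I'll confirm with an enlarged crop.

Run:
```python
from station import ctrl, eyes, spotter
import cv2, numpy as np
p=eyes.get_image("top");s=eyes.get_image("scene")
A=cv2.resize(p["image"][175:235,285:345],(400,400),interpolation=cv2.INTER_CUBIC)
B=cv2.resize(s["image"][240:310,195:265],(400,400),interpolation=cv2.INTER_CUBIC)
cv2.imwrite("pics/crop1.png",np.hstack([A,B])[:,:,::-1])
A=cv2.resize(p["image"][130:255,165:290],(400,400),interpolation=cv2.INTER_CUBIC)
B=cv2.resize(s["image"][105:245,230:370],(400,400),interpolation=cv2.INTER_CUBIC)
cv2.imwrite("pics/crop2.png",np.hstack([A,B])[:,:,::-1])
```

```text
(no output)
```

View pics/crop1.png

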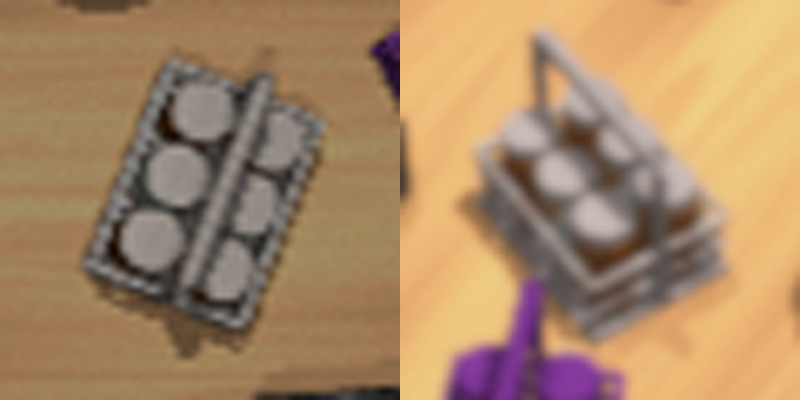

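View pics/crop2.png

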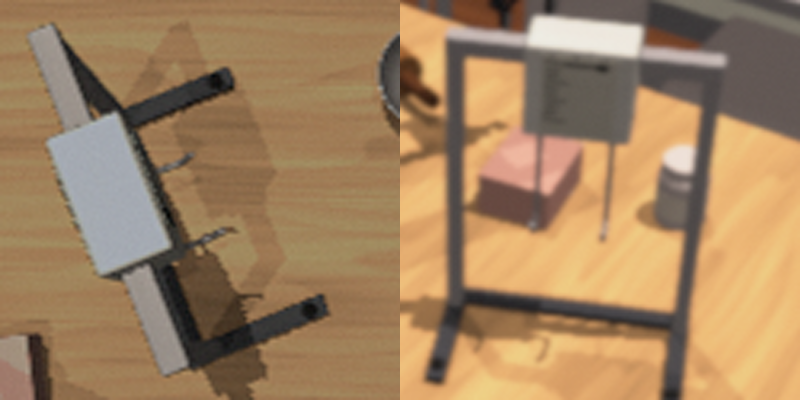

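```bash
cat > h.py <<'E'
import numpy as np, cv2
from scipy.spatial.transform import Rotation as R
def bp(p,u,v,z):
    f=192/np.tan(np.radians(p["vertical_fov"])/2)
    Rm=R.from_rotvec(p["rvec"]).as_matrix(); C=-Rm.T@p["tvec"]
    d=Rm.T@np.array([(u-p["cx"])/f,(v-p["cy"])/f,1]); return C+d*(z-C[2])/d[2]
def proj(p,X):
    f=192/np.tan(np.radians(p["vertical_fov"])/2)
    c=R.from_rotvec(p["rvec"]).as_matrix()@np.array(X)+p["tvec"]
    return np.array([p["cx"]+f*c[0]/c[2],p["cy"]+f*c[1]/c[2]])
E
python3 - <<'E'
from station import ctrl, eyes, spotter
from h import *
p=eyes.get_image("top");s=eyes.get_image("scene")
a=bp(p,285+262/6.667,175+80/6.667,.147);b=bp(p,285+183/6.667,175+300/6.667,.147)
print("bar",a,b,(a+b)/2,np.degrees(np.arctan2(*(a-b)[1::-1])),np.linalg.norm(a-b))
c=bp(p,165+229/3.2,130+80/3.2,.016);d=bp(p,165+322/3.2,130+306/3.2,.016)
print("feet",c,d,(c+d)/2,np.degrees(np.arctan2(*(c-d)[1::-1])),np.linalg.norm(c-d))
th=np.arctan2(*(c-d)[1::-1])
xs=np.array([-np.sin(th),np.cos(th),0]); print("seat from feet",(c+d)/2+.110*xs)
# box top corners
for u,v in [(46,140),(125,112),(173,248),(103,278)]: print(bp(p,165+u/3.2,130+v/3.2,.52))
for n,i in(("top",p),("scene",s)):
  for q in ["basket_bar","hook_seat","hook_tip","scale_head","scale","basket"]:
    for r in spotter.mark_of(q,i): print(n,q,r["centre"],r["confidence"])
E
```

```text
bar [ 0.61579988 -0.27233202  0.147     ] [ 0.47888554 -0.22245469  0.147     ] [ 0.54734271 -0.24739336  0.147     ] -20.016474936515866 0.14571645420954216
feet [0.77553858 0.10286737 0.016     ] [ 0.45618644 -0.03101078  0.016     ] [0.61586251 0.03592829 0.016     ] 22.744306066182936 0.3462789972398809
seat from feet [0.57333438 0.13737463 0.016     ]
[0.61126606 0.24662901 0.52      ]
[0.63967836 0.16891986 0.52      ]
[0.50511422 0.11904772 0.52      ]
[0.47529671 0.18710137 0.52      ]
top basket_bar [0.557, -0.251, 0.1426] 0.9
top basket_bar [0.3698, -0.5474, 0.1407] 0.77
top basket_bar [0.6461, -0.4629, 0.1401] 0.57
top hook_seat [0.582, 0.1312, 0.2405] 0.43
top hook_tip [0.5925, 0.1125, 0.2494] 0.47
top scale_head [0.5613, 0.1852, 0.3766] 0.92
top basket [0.5612, -0.2502, -0.0027] 0.98
top basket [0.3692, -0.5529, 0.0033] 0.8
top basket [0.6452, -0.4577, 0.0008] 0.76
scene basket_bar [0.3711, -0.5525, 0.1407] 0.91
scene basket_bar [0.5585, -0.2516, 0.1405] 0.84
scene basket_bar [0.6396, -0.4587, 0.1414] 0.58
scene hook_seat [0.5855, 0.137, 0.2426] 0.61
scene hook_seat [0.345, 0.436, -0.0043] 0.34
scene hook_seat [0.581, 0.135, -0.002] 0.27
scene hook_tip [0.5936, 0.1124, 0.2538] 0.63
scene scale_head [0.5641, 0.1885, 0.3723] 0.83
scene scale_head [0.5921, 0.1125, 0.2519] 0.31
scene scale [0.5839, 0.1357, 0.0003] 0.83
scene scale [0.586, 0.1341, 0.2401] 0.36
scene basket [0.6446, -0.4585, -0.0012] 0.92
scene basket [0.5573, -0.2507, -0.003] 0.76
scene basket [0.3713, -0.5531, 0.0013] 0.62
```

The crop shows plain grey wire and no blue or purple, so this is the right basket. Its bar runs along −20°, with the middle at about (0.556, −0.250, 0.14). The hook line runs along 22.5°, with the seat at about (0.583, 0.134, 0.24). I'll go around the scale on the robot's side.

```bash
python3 -m crank '[[0,0,0,-18,-36,-5,-0.2],[0,0,0,-18,-36,-5,-0.2],[0,0,0,-18,-36,-5,-0.2],[0,0,0,-18,-36,-5,-0.2],[0,0,0,-18,-36,-5,-0.2],[0,0,0,-18,-36,-5,-0.2],[0,0,0,-18,-36,-5,-0.2],[0,0,0,-18,-36,-5,-0.2]]' 40; python3 -c "
from station import ctrl
print(ctrl.get_obs())"
```

```text
t: 2.57
tool_pos: [0.2655, 0.2482, 0.4401]
tool_rot: [-0.617, -3.077, 0.014]
contact_force: [1.7, -1.4, 0.8]
opening: 0.0515
{'t': 2.5667, 'q': array([ 0.54731989, -0.65528047,  2.11882135, -0.00432566,  1.68663236,
       -0.62847496]), 'dq': array([-1.1551697 , -1.04287298,  0.50938117, -0.0226907 ,  0.50854031,
       -1.1546429 ]), 'effort': array([  7.21958086,  -5.54648548, -37.73428559,   0.27644319,
        -0.25648146,   1.03332337]), 'tool_pos': array([0.26552521, 0.24817664, 0.44012733]), 'tool_rot': array([-0.61650956, -3.07701227,  0.0140854 ]), 'contact_force': array([ 1.72403587, -1.43974943,  0.84724129]), 'wrist_torque': array([ 0.00384506, -0.05383263,  0.03295196]), 'opening': 0.05149682632929174}
```

```bash
python3 -m crank '[[0,0,0,-17,-31,0,-0.2],[0,0,0,-17,-31,0,-0.2],[0,0,0,-18,-31,0,-0.2],[0,0,0,-20,-29,0,-0.2],[0,0,0,-22,-28,0,-0.2],[0,0,0,-25,-25,0,-0.2],[0,0,0,-25,-25,0,-0.2],[0,0,0,-25,-25,0,-0.2]]'; python3 -c "
from station import ctrl
print(ctrl.get_obs()['q'])"
```

```text
t: 3.23
tool_pos: [0.3305, -0.0373, 0.4471]
tool_rot: [0.607, 3.065, -0.007]
contact_force: [-0.0, -0.2, -0.4]
opening: 0.0512
[-3.36817157e-01 -7.63898420e-01  2.16725985e+00 -2.14856747e-03
  1.72065316e+00 -1.51678877e+00]
```

```bash
cat >> h.py <<'E'
def pose(grasp,lineyaw_x,tilt,back=0.0):
    """tool x at yaw lineyaw_x (deg); z down leaning toward +y_tool-ish (yaw-90deg) by tilt deg"""
    a=np.radians(lineyaw_x); x=np.array([np.cos(a),np.sin(a),0]); h=np.array([np.sin(a),-np.cos(a),0])
    t=np.radians(tilt); z=np.sin(t)*h-np.cos(t)*np.array([0,0,1.]); y=np.cross(z,x)
    M=np.column_stack([x,y,z]); return np.array(grasp)-(0.155+back)*z,M
def plan(P,M,n):
    from station import ctrl
    o=ctrl.get_obs(); p0=o["tool_pos"];M0=R.from_rotvec(o["tool_rot"]).as_matrix()
    rv=R.from_matrix(M0.T@M).as_rotvec()
    print("q",o["q"].round(3),"tot turn",rv.round(3),"dist",(P-p0).round(4),"now-axes shift mm",(M0.T@(P-p0)*1000).round(1))
    for i in range(n):
        Mi=M0@R.from_rotvec(rv*i/n).as_matrix()
        print(np.round(rv/n,3),np.round(Mi.T@(P-p0)/n*1000,1))
def gp():
    from station import ctrl
    o=ctrl.get_obs(); M=R.from_rotvec(o["tool_rot"]).as_matrix(); g=o["tool_pos"]+.155*M[:,2]
    print("grasp",g.round(4),"xyaw",np.degrees(np.arctan2(M[1,0],M[0,0])).round(2),"x.z",M[2,0].round(3),"tilt",np.degrees(np.arccos(-M[2,2])).round(2),"leanyaw",np.degrees(np.arctan2(M[1,2],M[0,2])).round(1),"F",o["contact_force"].round(2),"op",o["opening"],"q",o["q"].round(2),"t",o["t"])
    return g,M
E
python3 -c "
from h import *
P,M=pose([.556,-.25,.14],160,35,.08); print(P); plan(P,M,12)"
```

```text
[ 0.50989895 -0.3766616   0.33250073]
q [-3.370e-01 -7.640e-01  2.167e+00 -2.000e-03  1.721e+00 -1.517e+00] tot turn [-0.612  0.03  -0.035] dist [ 0.1794 -0.3393 -0.1146] now-axes shift mm [-293.2 -245.1  120.1]
[-0.051  0.002 -0.003] [-24.4 -20.4  10. ]
[-0.051  0.002 -0.003] [-24.4 -21.    8.9]
[-0.051  0.002 -0.003] [-24.4 -21.5   7.7]
[-0.051  0.002 -0.003] [-24.3 -21.9   6.6]
[-0.051  0.002 -0.003] [-24.3 -22.3   5.4]
[-0.051  0.002 -0.003] [-24.2 -22.6   4.2]
[-0.051  0.002 -0.003] [-24.1 -22.9   3. ]
[-0.051  0.002 -0.003] [-24.1 -23.1   1.7]
[-0.051  0.002 -0.003] [-24.  -23.2   0.5]
[-0.051  0.002 -0.003] [-23.9 -23.2  -0.8]
[-0.051  0.002 -0.003] [-23.9 -23.2  -2. ]
[-0.051  0.002 -0.003] [-23.8 -23.2  -3.2]
```

```bash
python3 -m crank '[[-0.051,0.002,-0.003,-24.4,-20.4,10,-0.2],[-0.051,0.002,-0.003,-24.4,-21,9,-0.2],[-0.051,0.002,-0.003,-24.4,-21.5,8,-0.2],[-0.051,0.002,-0.003,-24.3,-22,6.6,-0.2],[-0.051,0.002,-0.003,-24.3,-22.3,5.4,-0.2],[-0.051,0.002,-0.003,-24.2,-22.6,4.2,-0.2],[-0.051,0.002,-0.003,-24.1,-22.9,3,-0.2],[-0.051,0.002,-0.003,-24.1,-23.1,1.7,-0.2]]';python3 -c "
from h import *
P,M=pose([.556,-.25,.14],160,35,.08); print(P); plan(P,M,5);gp()"
```

```text
t: 3.9
tool_pos: [0.4519, -0.2796, 0.3744]
tool_rot: [0.545, 2.924, 0.62]
contact_force: [-0.0, -0.3, 1.2]
opening: 0.0514
[ 0.50989895 -0.3766616   0.33250073]
q [-0.773 -0.127  1.855  0.398  1.564 -2.008] tot turn [-0.188  0.035 -0.009] dist [ 0.058  -0.097  -0.0419] now-axes shift mm [-88.3 -81.2  11.9]
[-0.038  0.007 -0.002] [-17.7 -16.2   2.4]
[-0.038  0.007 -0.002] [-17.6 -16.3   1.6]
[-0.038  0.007 -0.002] [-17.6 -16.4   0.9]
[-0.038  0.007 -0.002] [-17.6 -16.5   0.2]
[-0.038  0.007 -0.002] [-17.6 -16.5  -0.6]
grasp [ 0.4786 -0.2217  0.2331] xyaw 158.57 x.z -0.026 tilt 24.27 leanyaw 65.3 F [-0.04 -0.33  1.17] op 0.0513799419939218 q [-0.77 -0.13  1.85  0.4   1.56 -2.01] t 3.9
```

j4 turns positive, which is well within its range. I'll finish the approach and then look with the wrist camera.

```bash
python3 -m crank '[[-0.038,0.007,-0.002,-17.7,-16.2,2.4,-0.2],[-0.038,0.007,-0.002,-17.6,-16.3,1.6,-0.2],[-0.038,0.007,-0.002,-17.6,-16.4,1,-0.2],[-0.038,0.007,-0.002,-17.6,-16.5,0.2,-0.2],[-0.038,0.007,-0.002,-17.6,-16.5,-0.6,-0.2],[0,0,0,0,0,0,-0.2],[0,0,0,0,0,0,-0.2]]';python3 - <<'E'
from h import *
from station import eyes,spotter
P,M=pose([.556,-.25,.14],160,35,.08); gp(); plan(P,M,1)
p=eyes.get_image("wrist"); print({k:v for k,v in p.items() if k!="image"})
cv2.imwrite("pics/w1.png",p["image"][:,:,::-1])
for i in (p,eyes.get_image("top"),eyes.get_image("scene")):
  for r in spotter.mark_of("basket_bar",i): print(r["centre"],r["confidence"])
E
```

```text
t: 4.48
tool_pos: [0.5128, -0.3884, 0.3243]
tool_rot: [0.513, 2.849, 0.921]
contact_force: [-0.7, 0.6, 1.1]
opening: 0.0514
grasp [ 0.5436 -0.3033  0.1985] xyaw 159.69 x.z 0.005 tilt 35.76 leanyaw 70.1 F [-0.7   0.62  1.07] op 0.05141558452888814 q [-0.85  0.22  1.6   0.54  1.64 -2.11] t 4.4833
q [-0.849  0.22   1.601  0.539  1.642 -2.114] tot turn [ 0.013 -0.001 -0.007] dist [-0.0029  0.0118  0.0082] now-axes shift mm [ 6.8 12.9 -0.8]
[ 0.013 -0.001 -0.007] [ 6.8 12.9 -0.8]
{'vertical_fov': 66.96812611231285, 'cx': 256.3153196476264, 'cy': 191.5785238325833, 'mount': array([[-1.00270768e-03, -9.58399289e-01, -2.85429147e-01,
         7.33271963e-02],
       [ 9.99999450e-01, -1.04909531e-03,  9.61734198e-06,
        -9.59610494e-04],
       [-3.08659633e-04, -2.85428981e-01,  9.58399813e-01,
         3.06857513e-02],
       [ 0.00000000e+00,  0.00000000e+00,  0.00000000e+00,
         1.00000000e+00]]), 'shot': 7}
[0.5545, -0.2481, 0.1381] 0.62
[0.3664, -0.5475, 0.1374] 0.98
[0.6469, -0.4631, 0.1394] 0.9
[0.5564, -0.2501, 0.1388] 0.6
[0.3708, -0.5513, 0.1388] 0.81
[0.6443, -0.4588, 0.1423] 0.79
[0.5571, -0.2529, 0.1406] 0.64
```

View pics/w1.png

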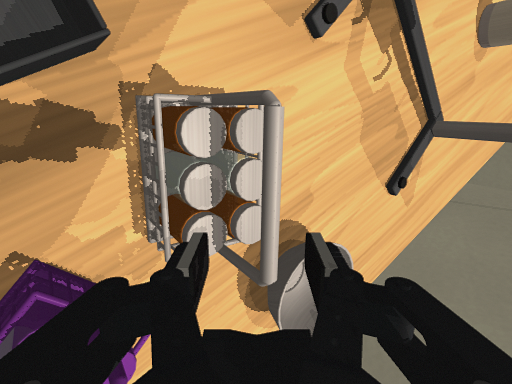

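```bash
cat >> h.py <<'E'
def wbp(p,o,u,v,z):
    f=192/np.tan(np.radians(p["vertical_fov"])/2); m=p["mount"]
    M=R.from_rotvec(o["tool_rot"]).as_matrix()
    C=o["tool_pos"]+M@m[:3,3]; d=M@m[:3,:3]@np.array([(u-p["cx"])/f,(v-p["cy"])/f,1]); return C+d*(z-C[2])/d[2]
E
python3 - <<'E'
from h import *
from station import eyes,ctrl
o=ctrl.get_obs();p=eyes.get_image("wrist")
a=wbp(p,o,272.5,99,.14);b=wbp(p,o,268,281,.14);print(a,b,(a+b)/2,np.degrees(np.arctan2(*(a-b)[1::-1])),np.linalg.norm(a-b))
E
```

```text
[ 0.49021497 -0.22274402  0.14      ] [ 0.62122985 -0.27342847  0.14      ] [ 0.55572241 -0.24808624  0.14      ] 158.8505229008482 0.14047708981796025
```

```bash
python3 -c "
from h import *
P,M=pose([.556,-.249,.14],159.5,35,.0); plan(P,M,6)"
```

```text
q [-0.848  0.215  1.603  0.539  1.642 -2.114] tot turn [ 0.012 -0.005  0.002] dist [ 0.0123  0.0547 -0.0593] now-axes shift mm [ 7.2 10.5 80.6]
[ 0.002 -0.001  0.   ] [ 1.2  1.8 13.4]
[ 0.002 -0.001  0.   ] [ 1.2  1.8 13.4]
[ 0.002 -0.001  0.   ] [ 1.2  1.8 13.4]
[ 0.002 -0.001  0.   ] [ 1.2  1.8 13.4]
[ 0.002 -0.001  0.   ] [ 1.3  1.9 13.4]
[ 0.002 -0.001  0.   ] [ 1.3  1.9 13.4]
```

```bash
python3 -m crank '[[0.006,-0.002,0,3.6,5.2,0,-0.2],[0.006,-0.002,0,3.6,5.2,8,-0.2],[0,0,0,0,0,14,-0.2],[0,0,0,0,0,14,-0.2],[0,0,0,0,0,14,-0.2],[0,0,0,0,0,12,-0.2],[0,0,0,0,0,8,-0.2],[0,0,0,0,0,3,-0.2]]';python3 -c "
from h import *
gp();P,M=pose([.556,-.249,.14],159.5,35,.0); plan(P,M,1)"
```

```text
t: 5.5
tool_pos: [0.5239, -0.3296, 0.2684]
tool_rot: [0.509, 2.854, 0.895]
contact_force: [-0.3, 0.8, -0.6]
opening: 0.0512
grasp [ 0.5549 -0.2467  0.1412] xyaw 159.74 x.z -0.003 tilt 34.84 leanyaw 69.5 F [-0.34  0.78 -0.63] op 0.05122862660552745 q [-0.77  0.21  1.71  0.55  1.51 -2.11] t 5.5
q [-0.773  0.212  1.709  0.551  1.505 -2.109] tot turn [-0.003 -0.     0.005] dist [ 0.001  -0.0027 -0.0014] now-axes shift mm [-1.9 -2.6 -0.1]
[-0.003 -0.     0.005] [-1.9 -2.6 -0.1]
```

```bash
python3 -m crank '[[0,0,0,-1.5,-2,1,0.2],[0,0,0,0,0,0,0.6],[0,0,0,0,0,0,1],[0,0,0,0,0,0,1],[0,0,0,0,0,0,1],[0,0,0,0,0,0,1],[0,0,0,0,0,0,1]]' 50;python3 - <<'E'
from h import *
from station import eyes
gp()
p=eyes.get_image("wrist");cv2.imwrite("pics/w2.png",p["image"][:,:,::-1])
E
```

```text
t: 6.08
tool_pos: [0.5251, -0.3308, 0.2641]
tool_rot: [0.51, 2.855, 0.899]
contact_force: [1.3, 1.4, -0.7]
opening: 0.0128
grasp [ 0.5558 -0.2475  0.137 ] xyaw 159.75 x.z 0.001 tilt 34.94 leanyaw 69.8 F [ 1.35  1.42 -0.71] op 0.012836771325577775 q [-0.77  0.22  1.71  0.55  1.5  -2.11] t 6.0833
```

View pics/w2.png

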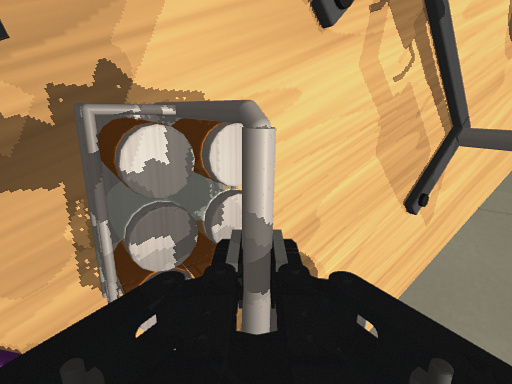

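```bash
python3 -m crank '[[0,0,0,0,2.9,-4.1,1],[0,0,0,0,4.6,-6.6,1],[0,0,0,0,5.7,-8.2,1],[0,0,0,0,6.9,-9.8,1],[0,0,0,0,6.9,-9.8,1],[0,0,0,0,5.7,-8.2,1],[0,0,0,0,2.9,-4.1,1],[0,0,0,0,0,0,1]]' 60;python3 - <<'E'
from h import *
from station import eyes
gp()
p=eyes.get_image("scene");cv2.imwrite("pics/s2.png",cv2.resize(p["image"][200:330,160:330],(800,600))[:,:,::-1])
p=eyes.get_image("wrist");cv2.imwrite("pics/w3.png",p["image"][:,:,::-1])
E
```

```text
t: 6.8
tool_pos: [0.5244, -0.3314, 0.3323]
tool_rot: [0.512, 2.858, 0.891]
contact_force: [-0.5, -0.5, -4.0]
opening: 0.0123
grasp [ 0.5549 -0.2488  0.2047] xyaw 159.69 x.z 0.001 tilt 34.61 leanyaw 69.8 F [-0.49 -0.5  -3.96] op 0.012265116449941335 q [-0.77  0.15  1.67  0.55  1.6  -2.05] t 6.8
```

View pics/s2.png

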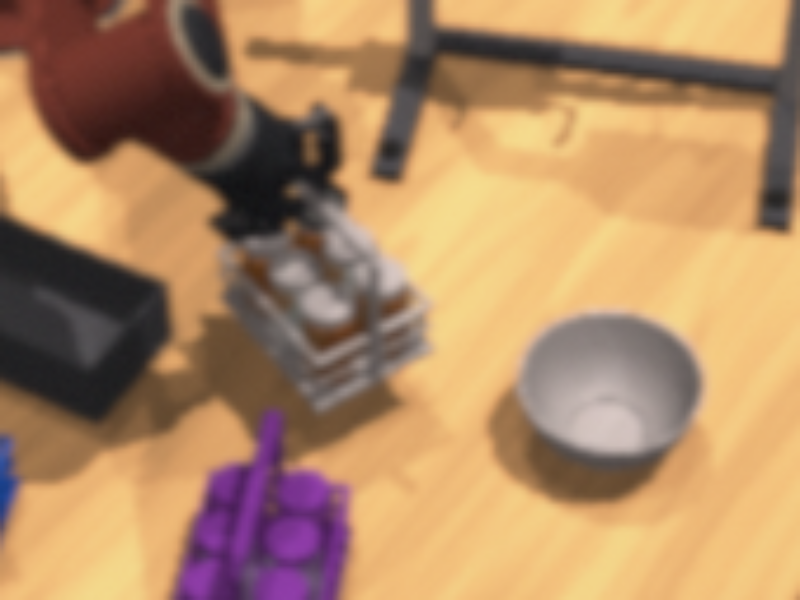

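View pics/w3.png

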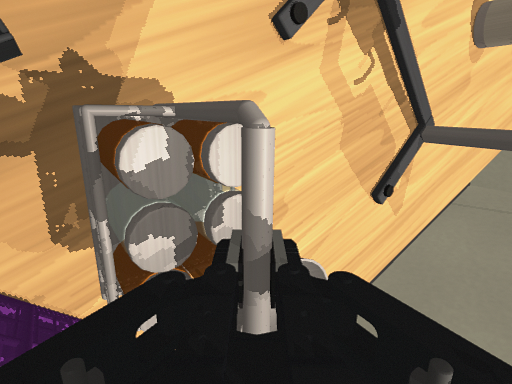

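```bash
python3 -c "
from h import *
P,M=pose([.614,.055,.297],202.5,35,.0); plan(P,M,16)"
```

```text
q [-0.773  0.148  1.669  0.545  1.596 -2.051] tot turn [-0.005  0.425 -0.615] dist [0.1238 0.3041 0.0931] now-axes shift mm [-10.3 323.  109.9]
[-0.     0.027 -0.038] [-0.6 20.2  6.9]
[-0.     0.027 -0.038] [-1.6 20.1  6.8]
[-0.     0.027 -0.038] [-2.6 20.1  6.8]
[-0.     0.027 -0.038] [-3.5 19.9  6.7]
[-0.     0.027 -0.038] [-4.4 19.8  6.6]
[-0.     0.027 -0.038] [-5.4 19.6  6.5]
[-0.     0.027 -0.038] [-6.3 19.4  6.4]
[-0.     0.027 -0.038] [-7.2 19.1  6.2]
[-0.     0.027 -0.038] [-8.1 18.8  6. ]
[-0.     0.027 -0.038] [-9.  18.5  5.8]
[-0.     0.027 -0.038] [-9.8 18.1  5.5]
[-0.     0.027 -0.038] [-10.6  17.7   5.3]
[-0.     0.027 -0.038] [-11.5  17.3   5. ]
[-0.     0.027 -0.038] [-12.2  16.8   4.7]
[-0.     0.027 -0.038] [-13.   16.4   4.3]
[-0.     0.027 -0.038] [-13.7  15.8   4. ]
```

```bash
python3 -m crank '[[0,0.008,-0.012,0,7,0,1],[0,0.016,-0.023,-1,13,3,1],[0,0.024,-0.034,-2,18,5,1],[0,0.027,-0.038,-3,20,6.7,1],[0,0.027,-0.038,-4,20,6.7,1],[0,0.027,-0.038,-5,19.8,6.6,1],[0,0.027,-0.038,-5.5,19.6,6.5,1],[0,0.027,-0.038,-6.5,19.3,6.3,1]]';python3 -c "
from h import *
gp();P,M=pose([.614,.055,.297],202.5,35,.0); plan(P,M,8)"
```

```text
t: 7.57
tool_pos: [0.5801, -0.1958, 0.3714]
tool_rot: [-0.035, -2.985, -0.946]
contact_force: [0.0, -0.7, -5.0]
opening: 0.0121
grasp [ 0.5797 -0.1065  0.2447] xyaw 178.95 x.z 0.016 tilt 35.17 leanyaw 90.3 F [ 0.02 -0.7  -4.96] op 0.012073749829959016 q [-0.53  0.11  1.64  0.52  1.71 -2.09] t 7.5667
q [-0.534  0.112  1.64   0.523  1.715 -2.091] tot turn [ 0.006  0.223 -0.346] dist [0.0679 0.1686 0.0526] now-axes shift mm [-63.9 169.7  53.9]
[ 0.001  0.028 -0.043] [-8.  21.2  6.7]
[ 0.001  0.028 -0.043] [-9.1 20.9  6.5]
[ 0.001  0.028 -0.043] [-10.2  20.4   6.2]
[ 0.001  0.028 -0.043] [-11.2  20.    5.9]
[ 0.001  0.028 -0.043] [-12.2  19.5   5.6]
[ 0.001  0.028 -0.043] [-13.2  18.9   5.2]
[ 0.001  0.028 -0.043] [-14.1  18.4   4.8]
[ 0.001  0.028 -0.043] [-15.   17.7   4.4]
```

```bash
python3 -m crank '[[0,0.028,-0.042,-8,21,5,1],[0,0.028,-0.042,-9,20.5,5,1],[0,0.028,-0.042,-10,20,5,1],[0,0.025,-0.038,-10,18,4,1],[0,0.021,-0.032,-9,14,3,1],[0,0.016,-0.025,-7,10,2,1],[0,0.010,-0.015,-4,5,0,1],[0,0,0,0,0,0,1]]';python3 -c "
from h import *
gp();P,M=pose([.614,.055,.297],202.5,35,.0); plan(P,M,4)"
```

```text
t: 8.23
tool_pos: [0.6295, -0.0689, 0.4146]
tool_rot: [0.431, -2.865, -0.924]
contact_force: [-0.3, 0.1, -3.6]
opening: 0.0123
grasp [0.6015 0.0175 0.289 ] xyaw -162.74 x.z 0.009 tilt 35.84 leanyaw 108.0 F [-0.3   0.07 -3.63] op 0.012301445005480348 q [-0.31  0.14  1.53  0.51  1.83 -2.14] t 8.2333
q [-0.307  0.142  1.534  0.515  1.827 -2.136] tot turn [ 0.015  0.046 -0.08 ] dist [0.0185 0.0417 0.0093] now-axes shift mm [-30.   33.5  12.3]
[ 0.004  0.011 -0.02 ] [-7.5  8.4  3.1]
[ 0.004  0.011 -0.02 ] [-7.7  8.2  3. ]
[ 0.004  0.011 -0.02 ] [-7.9  8.1  2.8]
[ 0.004  0.011 -0.02 ] [-8.1  7.9  2.7]
```

Pausing 40 mm short of the pre-hang point to look at the hooks and refine the scale's pose.

Run:
```python
from h import *
from station import eyes,spotter,ctrl
o=ctrl.get_obs()
W=eyes.get_image("wrist");T=eyes.get_image("top");S=eyes.get_image("scene")
cv2.imwrite("pics/w4.png",W["image"][:,:,::-1])
A=cv2.resize(T["image"][150:250,180:280],(400,400),interpolation=cv2.INTER_CUBIC)
B=cv2.resize(S["image"][160:260,230:330],(400,400),interpolation=cv2.INTER_CUBIC)
cv2.imwrite("pics/ts4.png",np.hstack([A,B])[:,:,::-1])
for n,i in(("w",W),("t",T),("s",S)):
  for q in ["hook_seat","hook_tip","scale_head","scale","basket_bar","basket"]:
    for r in spotter.mark_of(q,i)[:2]:
      if r["confidence"]>.3: print(n,q,r["centre"],r["confidence"])
```

```text
w scale [0.6031, 0.017, 0.1568] 0.55
w basket_bar [0.6029, 0.0128, 0.2911] 0.89
w basket [0.6025, 0.0187, 0.1538] 0.95
t hook_seat [0.5819, 0.1289, 0.2423] 0.61
t hook_tip [0.594, 0.1162, 0.2507] 0.43
t scale_head [0.5584, 0.1886, 0.3766] 0.93
t scale [0.3191, -0.3518, 0.0005] 0.62
t basket_bar [0.6039, 0.0161, 0.2903] 0.66
t basket_bar [0.6455, -0.4639, 0.1409] 0.66
t basket [0.6063, 0.0165, 0.1526] 0.86
t basket [0.3698, -0.5525, 0.0037] 0.76
s hook_seat [0.5826, 0.1345, 0.2408] 0.65
s hook_tip [0.5932, 0.1134, 0.2521] 0.57
s scale_head [0.5625, 0.185, 0.3718] 0.74
s basket_bar [0.6049, 0.0113, 0.291] 0.84
s basket_bar [0.6435, -0.4578, 0.1436] 0.81
s basket [0.6043, 0.0166, 0.1502] 0.96
s basket [0.6448, -0.4587, 0.0013] 0.91
```

View pics/w4.png

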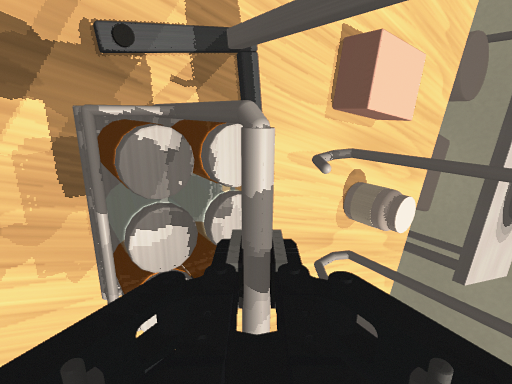

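View pics/ts4.png

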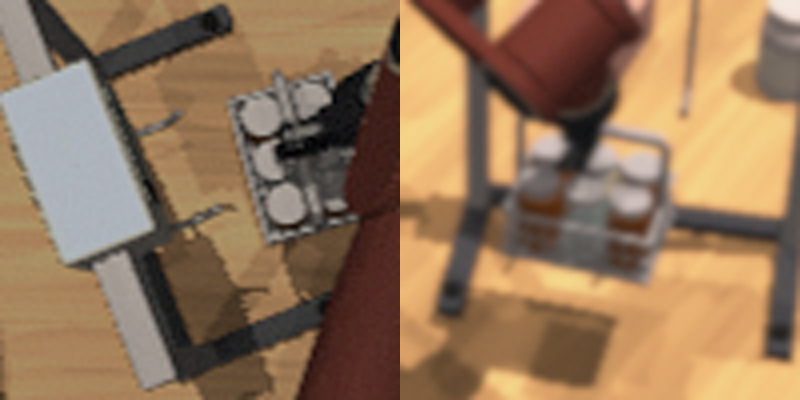

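Run:
```python
from h import *
from station import eyes,spotter,ctrl
o=ctrl.get_obs();p=eyes.get_image("wrist")
cv2.imwrite("pics/w4c.png",cv2.resize(p["image"][130:300,290:400],(518,800)[::1] if 0 else (388,600),interpolation=cv2.INTER_CUBIC)[:,:,::-1])
T=eyes.get_image("top"); cv2.imwrite("pics/t4c.png",cv2.resize(T["image"][170:215,205:245],(533,600),interpolation=cv2.INTER_CUBIC)[:,:,::-1])
a=wbp(p,o,325,168,.254);b=wbp(p,o,322,274,.254);print(a,b,(a+b)/2,np.degrees(np.arctan2(*(b-a)[1::-1])),np.linalg.norm(a-b))
```

```text
[0.54649459 0.08758888 0.254     ] [0.62818017 0.11698267 0.254     ] [0.58733738 0.10228577 0.254     ] 19.79078653751154 0.0868131857099462
```

View pics/w4c.png

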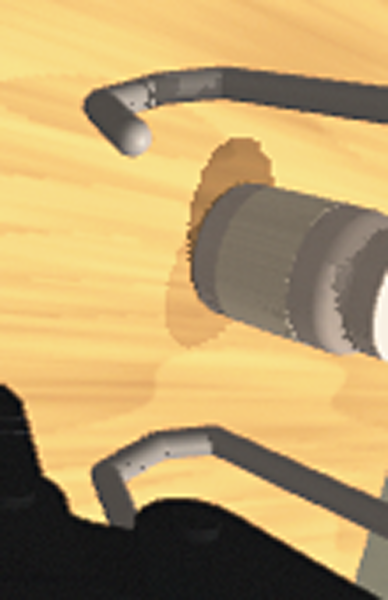

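View pics/t4c.png

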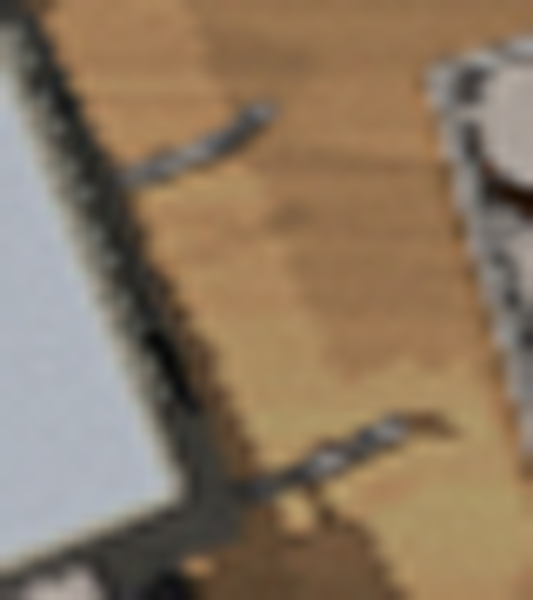

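Run:
```python
from h import *
from station import eyes,ctrl
o=ctrl.get_obs();p=eyes.get_image("wrist");T=eyes.get_image("top")
def s(n,a,b): print(n,a.round(4),b.round(4),((a+b)/2).round(4),np.degrees(np.arctan2(*(b-a)[1::-1])).round(1),np.linalg.norm(a-b).round(4))
s("outer bend",wbp(p,o,317.5,160.5,.232),wbp(p,o,319,266,.232))
s("rod bend",wbp(p,o,352.3,153,.235),wbp(p,o,351,255,.235))
print("tip",wbp(p,o,327.5,168,.254))
t=lambda u,v,z:bp(T,205+u/13.33,170+v/13.33,z)
s("top tips",t(450,430,.254),t(268,108,.254))
c=np.array([.583,.134,.24]);xs=np.array([np.cos(np.radians(112.5)),np.sin(np.radians(112.5)),0]);ys=np.array([-xs[1],xs[0],0])
for sg in(-1,1): print("model tips",c-.024*xs+sg*.05*ys,"bend",c-.02*xs+sg*.05*ys,"rod",c+.026*xs+sg*.05*ys)
```

```text
outer bend [0.5412 0.1029 0.232 ] [0.6321 0.1406 0.232 ] [0.5867 0.1217 0.232 ] 22.6 0.0985
rod bend [0.527  0.1404 0.235 ] [0.6209 0.1818 0.235 ] [0.5739 0.1611 0.235 ] 23.8 0.1027
tip [0.54601027 0.09021667 0.254     ]
top tips [0.5421 0.0748 0.254 ] [0.6357 0.1289 0.254 ] [0.5889 0.1019 0.254 ] 30.0 0.1081
model tips [0.63837838 0.13096106 0.24      ] bend [0.63684765 0.13465658 0.24      ] rod [0.61924421 0.17715504 0.24      ]
model tips [0.54599043 0.09269272 0.24      ] bend [0.54445969 0.09638824 0.24      ] rod [0.52685625 0.1388867  0.24      ]
```

```bash
python3 -c "
from h import *
P,M=pose([.602,.090,.286],203,35,.0); plan(P,M,6)
P,M=pose([.581,.137,.281],203,35,.0); plan(P,M,1)"
```

```text
q [-0.31   0.142  1.535  0.514  1.826 -2.136] tot turn [ 0.015  0.052 -0.09 ] dist [ 0.0077  0.0786 -0.0011] now-axes shift mm [-30.5  58.6  43.3]
[ 0.003  0.009 -0.015] [-5.1  9.8  7.2]
[ 0.003  0.009 -0.015] [-5.3  9.7  7.2]
[ 0.003  0.009 -0.015] [-5.5  9.6  7.1]
[ 0.003  0.009 -0.015] [-5.7  9.6  7. ]
[ 0.003  0.009 -0.015] [-5.9  9.5  6.9]
[ 0.003  0.009 -0.015] [-6.1  9.4  6.9]
q [-0.31   0.142  1.535  0.514  1.826 -2.136] tot turn [ 0.015  0.052 -0.09 ] dist [-0.0133  0.1256 -0.0061] now-axes shift mm [-24.3  97.1  77.4]
[ 0.015  0.052 -0.09 ] [-24.3  97.1  77.4]
```

```bash
python3 -m crank '[[0.003,0.009,-0.015,-3.5,6,3,1],[0.003,0.009,-0.015,-5,9.8,6,1],[0.003,0.009,-0.015,-5,9.8,6.5,1],[0.003,0.009,-0.015,-5.5,9.8,6.5,1],[0.003,0.009,-0.015,-5.5,9.6,6.5,1],[0,0.007,-0.012,-5.5,7,5,1],[0,0,0,-2,3,2,1],[0,0,0,0,0,0,1]]';python3 - <<'E'
from h import *
from station import eyes,ctrl
gp();P,M=pose([.581,.137,.281],203,35,.0); plan(P,M,5)
p=eyes.get_image("wrist");cv2.imwrite("pics/w5.png",p["image"][:,:,::-1])
E
```

```text
t: 10.15
tool_pos: [0.6372, 0.0118, 0.4168]
tool_rot: [0.591, -2.823, -0.888]
contact_force: [0.2, 0.2, -4.2]
opening: 0.012
grasp [0.6014 0.0931 0.2898] xyaw -156.34 x.z 0.001 tilt 34.95 leanyaw 113.7 F [ 0.23  0.18 -4.23] op 0.012045354544748577 q [-0.18  0.15  1.53  0.51  1.81 -2.13] t 10.15
q [-0.178  0.145  1.526  0.511  1.81  -2.125] tot turn [-0.001 -0.007  0.009] dist [-0.0214  0.0434 -0.0089] now-axes shift mm [ 2.2 34.5 35. ]
[-0.    -0.001  0.002] [0.4 6.9 7. ]
[-0.    -0.001  0.002] [0.5 6.9 7. ]
[-0.    -0.001  0.002] [0.5 6.9 7. ]
[-0.    -0.001  0.002] [0.5 6.9 7. ]
[-0.    -0.001  0.002] [0.5 6.9 7. ]
```

View pics/w5.png

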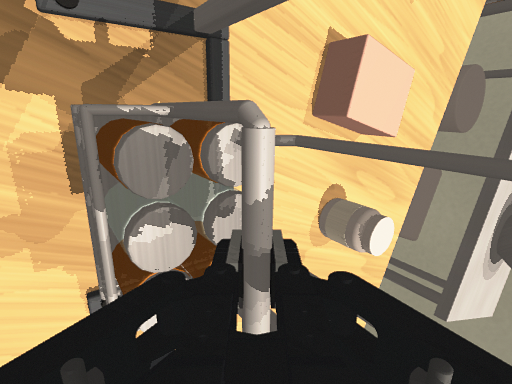

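The upper hook (about (285,140)) lies just inside the bar's end (about (255,115)), so the bar is centred lengthwise. I'll move in level over the tips.

```bash
python3 -m crank '[[0,-0.002,0.003,0.3,5,3.5,1],[0,-0.002,0.003,0.5,8,6,1],[0,-0.002,0.003,0.5,8,6,1],[0,0,0,0.5,7,6,1],[0,0,0,0.5,4.5,5,1],[0,0,0,0,1,3,1],[0,0,0,0,0,0,1]]';python3 - <<'E'
from h import *
from station import eyes,ctrl
gp();P,M=pose([.581,.137,.281],203,35,.0); plan(P,M,1)
p=eyes.get_image("wrist");cv2.imwrite("pics/w6.png",p["image"][:,:,::-1])
T=eyes.get_image("top");S=eyes.get_image("scene")
A=cv2.resize(T["image"][160:230,195:265],(400,400),interpolation=cv2.INTER_CUBIC)
B=cv2.resize(S["image"][160:260,230:330],(400,400),interpolation=cv2.INTER_CUBIC)
cv2.imwrite("pics/ts6.png",np.hstack([A,B])[:,:,::-1])
E
```

```text
t: 10.78
tool_pos: [0.6152, 0.054, 0.4118]
tool_rot: [0.571, -2.831, -0.89]
contact_force: [3.5, -4.8, -4.8]
opening: 0.0119
grasp [0.5807 0.1358 0.2847] xyaw -157.19 x.z 0.001 tilt 34.92 leanyaw 112.9 F [ 3.49 -4.77 -4.82] op 0.011859864453245675 q [-0.12  0.09  1.59  0.53  1.76 -2.07] t 10.7833
q [-0.119  0.092  1.592  0.531  1.761 -2.067] tot turn [-0.001  0.001 -0.003] dist [ 0.0005  0.0011 -0.0038] now-axes shift mm [-0.9 -1.5  3.6]
[-0.001  0.001 -0.003] [-0.9 -1.5  3.6]
```

View pics/w6.png

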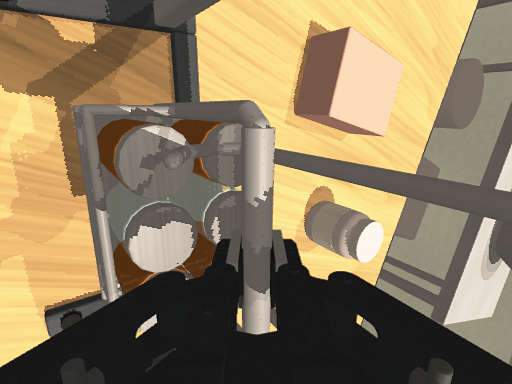

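View pics/ts6.png

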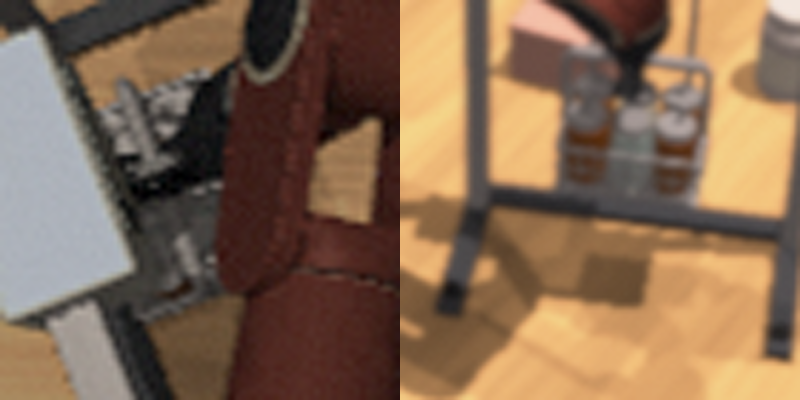

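```bash
python3 -m crank '[[0,0,0,0,0,0,1],[0,0,0,0,0,0,1]]';python3 - <<'E'
from h import *
from station import eyes,ctrl
g,M=gp();o=ctrl.get_obs(); print(o["wrist_torque"])
p=eyes.get_image("wrist");f=192/np.tan(np.radians(p["vertical_fov"])/2)
def wp(X):
    c=np.linalg.inv(p["mount"])@np.r_[M.T@(np.array(X)-o["tool_pos"]),1]; return [p["cx"]+f*c[0]/c[2],p["cy"]+f*c[1]/c[2]]
c=np.array([.582,.135,.24]);a=np.radians(113);xs=np.array([np.cos(a),np.sin(a),0]);ys=np.array([-xs[1],xs[0],0])
for s in(-1,1):
  print("tip",wp(c-.024*xs+s*.05*ys+[0,0,.014]),"seatbottom",wp(c+s*.05*ys-[0,0,.011]),"rodbottom",wp(c+.026*xs+s*.05*ys),"rod z.33",wp(c+.026*xs+s*.05*ys+[0,0,.09]))
print("bar",[wp(g-.0035*M[:,2]+s*.05*M[:,0]) for s in(-1,1)])
cv2.imwrite("pics/w7.png",cv2.resize(p["image"][90:250,130:343],(800,600),interpolation=cv2.INTER_CUBIC)[:,:,::-1])
E
```

```text
t: 11.1
tool_pos: [0.6156, 0.0532, 0.4121]
tool_rot: [0.571, -2.83, -0.892]
contact_force: [-0.8, 0.5, -3.5]
opening: 0.0119
grasp [0.581  0.1351 0.2851] xyaw -157.18 x.z 0.001 tilt 35.01 leanyaw 112.9 F [-0.84  0.49 -3.5 ] op 0.011907544630446987 q [-0.12  0.09  1.59  0.53  1.76 -2.07] t 11.1
[-0.55290024 -0.26297612 -0.01024473]
tip [np.float64(190.93341962838775), np.float64(333.3585634784451)] seatbottom [np.float64(209.4713878196789), np.float64(295.49353279063536)] rodbottom [np.float64(250.04794071398817), np.float64(290.040172106876)] rod z.33 [np.float64(359.31048230104193), np.float64(387.7564356616226)]
tip [np.float64(176.40068569888476), np.float64(159.8402338987791)] seatbottom [np.float64(200.88437487674162), np.float64(149.13320549994714)] rodbottom [np.float64(248.37832198009394), np.float64(147.51234356032833)] rod z.33 [np.float64(386.45961184086445), np.float64(175.83706615540086)]
bar [[np.float64(257.23526251066215), np.float64(353.5178564196044)], [np.float64(257.2979225374343), np.float64(163.92682020115123)]]
```

View pics/w7.png

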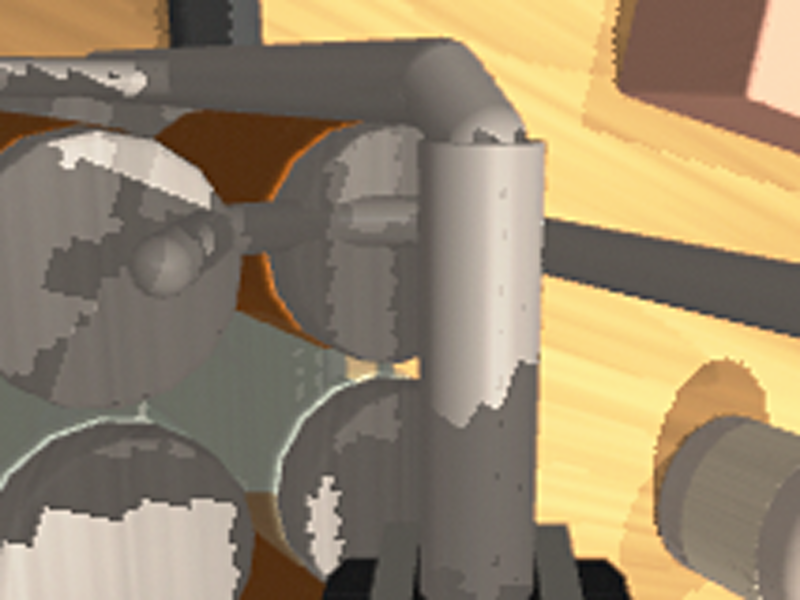

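The 6 N was a transient and is gone after settling. The hook tip shows at (174,160) against (176,160) predicted, so the seat estimate is good. I'll average the held weight, since the readings are noisy.

```bash
cat >> h.py <<'E'
def avg(n=16):
    from station import ctrl,eyes
    F=[];Q=[]
    for _ in range(n):
        eyes.get_image("top"); o=ctrl.get_obs(); F.append(o["contact_force"]); Q.append(o["tool_pos"])
    F=np.array(F); print("F mean",F.mean(0).round(3),"sd",F.std(0).round(2),"se",(F.std(0)/n**.5).round(2),"pos",np.mean(Q,0).round(4),o["t"])
E
python3 -c "
from h import *
avg(20); gp()"
```

```text
F mean [-4.800e-02 -3.000e-03 -4.368e+00] sd [0.35 0.34 0.49] se [0.08 0.08 0.11] pos [0.6156 0.0534 0.4121] 12.15
grasp [0.581  0.1353 0.2851] xyaw -157.17 x.z 0.001 tilt 34.99 leanyaw 112.9 F [-0.26 -0.42 -4.95] op 0.01206294568233119 q [-0.12  0.09  1.59  0.53  1.76 -2.07] t 12.15
```

```bash
python3 -m crank '[[0,0,0,0,-1.7,2.5,1],[0,0,0,0,-2.9,4.1,1],[0,0,0,0,-2.9,4.1,1],[0,0,0,0,-2.9,4.1,1],[0,0,0,0,-2.9,4.1,1],[0,0,0,0,-2.3,3.3,1],[0,0,0,0,-1.7,2.5,1],[0,0,0,0,-1.2,1.6,1]]';python3 - <<'E'
from h import *
from station import eyes,ctrl
gp();avg(6)
p=eyes.get_image("wrist")
cv2.imwrite("pics/w8.png",cv2.resize(p["image"][90:250,130:343],(800,600),interpolation=cv2.INTER_CUBIC)[:,:,::-1])
E
```

```text
t: 12.82
tool_pos: [0.6154, 0.0533, 0.3759]
tool_rot: [0.57, -2.829, -0.892]
contact_force: [0.0, 0.2, -4.1]
opening: 0.0123
grasp [0.5807 0.1352 0.2489] xyaw -157.18 x.z 0.002 tilt 35.01 leanyaw 113.0 F [ 0.03  0.22 -4.07] op 0.012279086162938713 q [-0.12  0.12  1.62  0.53  1.71 -2.1 ] t 12.8167
F mean [ 0.033 -0.136 -4.153] sd [0.38 0.72 0.45] se [0.16 0.29 0.18] pos [0.6155 0.0533 0.3765] 13.1167
```

View pics/w8.png

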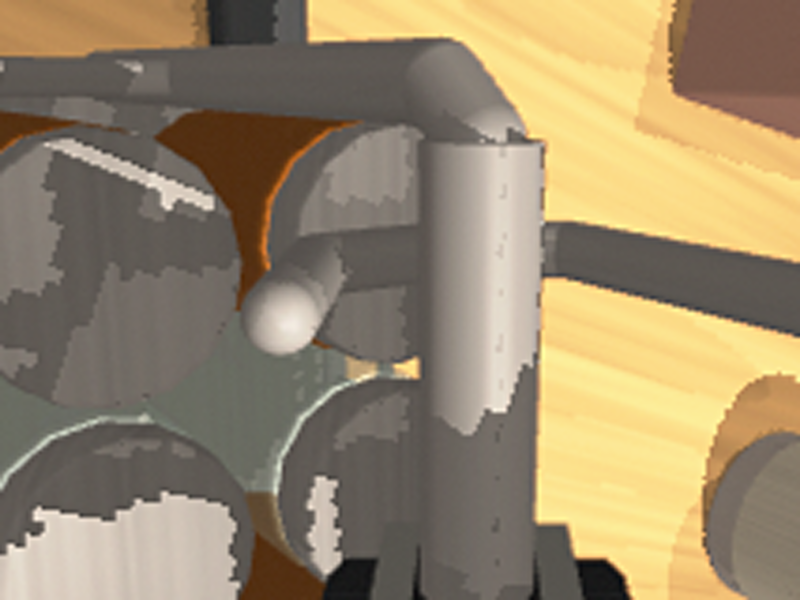

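```bash
python3 -m crank '[[0,0,0,0,-1.2,1.6,1],[0,0,0,0,-1.2,1.6,1],[0,0,0,0,-1.2,1.6,1],[0,0,0,0,-1.2,1.6,1],[0,0,0,0,-1.2,1.6,1],[0,0,0,0,-1.2,1.6,1],[0,0,0,0,-1.2,1.6,1],[0,0,0,0,-1.2,1.6,1]]';python3 - <<'E'
from h import *
gp();avg(8)
E
```

```text
t: 13.83
tool_pos: [0.6161, 0.0528, 0.3614]
tool_rot: [0.573, -2.833, -0.892]
contact_force: [-0.1, 0.3, -2.9]
opening: 0.0123
grasp [0.582  0.1347 0.2343] xyaw -157.18 x.z -0.002 tilt 34.91 leanyaw 112.6 F [-0.09  0.27 -2.85] op 0.012308296965776195 q [-0.12  0.13  1.64  0.52  1.69 -2.11] t 13.8333
F mean [-0.353 -0.419 -2.991] sd [0.49 0.5  0.4 ] se [0.17 0.18 0.14] pos [0.6161 0.0528 0.3615] 14.2333
```

```bash
python3 -m crank '[[0,0,0,0,-1.2,1.6,1],[0,0,0,0,-1.2,1.6,1],[0,0,0,0,-1.2,1.6,1],[0,0,0,0,-1.2,1.6,1],[0,0,0,0,-1.2,1.6,1],[0,0,0,0,-1.2,1.6,1],[0,0,0,0,-1.2,1.6,1],[0,0,0,0,-1.2,1.6,1]]';python3 - <<'E'
from h import *
gp();avg(10)
from station import eyes
p=eyes.get_image("wrist")
cv2.imwrite("pics/w9.png",cv2.resize(p["image"][90:250,130:343],(800,600),interpolation=cv2.INTER_CUBIC)[:,:,::-1])
E
```

```text
t: 14.9
tool_pos: [0.6165, 0.0526, 0.3459]
tool_rot: [0.575, -2.833, -0.893]
contact_force: [-1.3, 0.3, -0.4]
opening: 0.0123
grasp [0.5824 0.1346 0.2189] xyaw -157.13 x.z -0.004 tilt 34.95 leanyaw 112.6 F [-1.27  0.3  -0.44] op 0.012303445880187698 q [-0.12  0.14  1.65  0.52  1.67 -2.13] t 14.9
F mean [-1.083  0.511 -1.415] sd [0.61 0.46 0.49] se [0.19 0.15 0.16] pos [0.6165 0.0525 0.346 ] 15.4
```

View pics/w9.png

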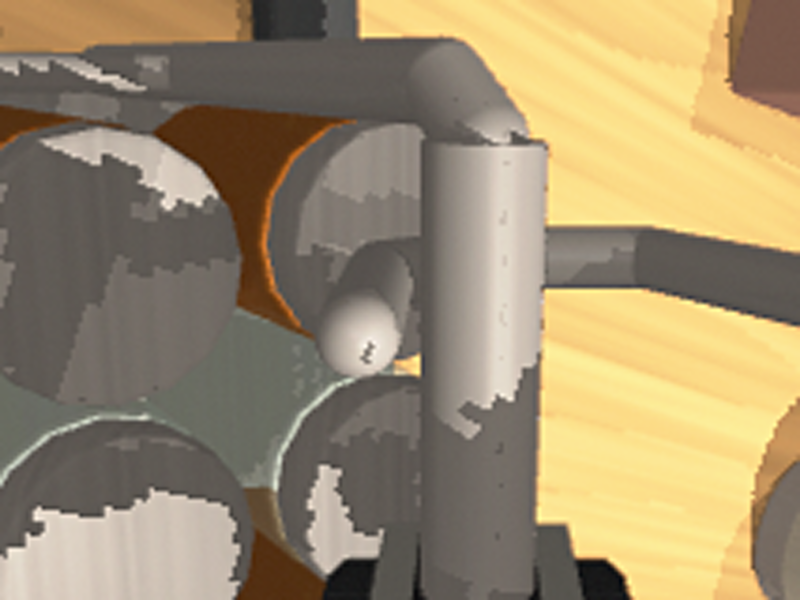

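```bash
python3 -m crank '[[0,0,0,0,-1.2,1.6,1],[0,0,0,0,-1.2,1.6,1],[0,0,0,0,-1.2,1.6,1],[0,0,0,0,-1.2,1.6,1],[0,0,0,0,-0.6,0.8,1]]';python3 - <<'E'
from h import *
gp();avg(16)
E
```

```text
t: 15.87
tool_pos: [0.6166, 0.0524, 0.337]
tool_rot: [0.576, -2.833, -0.894]
contact_force: [-1.2, 0.8, -1.9]
opening: 0.0125
grasp [0.5826 0.1345 0.21  ] xyaw -157.1 x.z -0.005 tilt 34.97 leanyaw 112.5 F [-1.17  0.8  -1.91] op 0.012473927846966685 q [-0.12  0.15  1.65  0.52  1.65 -2.14] t 15.8667
F mean [-1.81   1.026 -0.654] sd [0.32 0.39 0.66] se [0.08 0.1  0.16] pos [0.6166 0.0524 0.3374] 16.6667
```

```bash
python3 -m crank '[[0,0,0,0.8,0.8,0.6,1],[0,0,0,0.8,0.8,0.6,1],[0,0,0,0,0,0,1]]';python3 - <<'E'
from h import *
gp();avg(16)
E
```

```text
t: 16.92
tool_pos: [0.6152, 0.053, 0.3382]
tool_rot: [0.576, -2.84, -0.891]
contact_force: [-1.4, 0.8, -0.9]
opening: 0.0121
grasp [0.582  0.1349 0.2108] xyaw -157.22 x.z -0.009 tilt 34.75 leanyaw 112.1 F [-1.37  0.79 -0.86] op 0.012096225615152577 q [-0.12  0.15  1.66  0.52  1.65 -2.13] t 16.9167
F mean [-0.273 -0.312 -0.36 ] sd [0.44 0.5  0.53] se [0.11 0.12 0.13] pos [0.6152 0.053  0.3379] 17.7167
```

```bash
python3 -m crank '[[0,0,0,0,-0.6,0.9,1],[0,0,0,0,-0.6,0.9,1],[0,0,0,0,0,0,1]]' 20;python3 - <<'E'
from h import *
gp();avg(24);gp()
E
```

```text
t: 17.97
tool_pos: [0.6152, 0.0531, 0.3356]
tool_rot: [0.576, -2.839, -0.891]
contact_force: [0.1, 0.4, 0.3]
opening: 0.0124
grasp [0.582  0.1349 0.2083] xyaw -157.2 x.z -0.008 tilt 34.75 leanyaw 112.1 F [0.07 0.36 0.26] op 0.012370747237499249 q [-0.12  0.15  1.66  0.52  1.65 -2.14] t 17.9667
F mean [-0.306 -0.431 -0.223] sd [0.6  0.51 0.58] se [0.12 0.1  0.12] pos [0.6152 0.0531 0.3359] 19.1667
grasp [0.582  0.1349 0.2085] xyaw -157.2 x.z -0.008 tilt 34.75 leanyaw 112.1 F [-0.47 -0.22 -0.16] op 0.012202977869778621 q [-0.12  0.15  1.66  0.52  1.65 -2.14] t 19.1667
```

Run:
```python
from h import *
from station import eyes,spotter
W=eyes.get_image("wrist");S=eyes.get_image("scene")
B=cv2.resize(S["image"][150:260,225:335],(400,400),interpolation=cv2.INTER_CUBIC)
A=cv2.resize(W["image"][90:300,130:340],(400,400),interpolation=cv2.INTER_CUBIC)
cv2.imwrite("pics/ws10.png",np.hstack([A,B])[:,:,::-1])
for n,i in(("w",W),("s",S)):
  for q in ["hook_seat","basket_bar","basket"]:
    for r in spotter.mark_of(q,i)[:2]: print(n,q,r["centre"],r["confidence"])
```

```text
w basket_bar [0.5796, 0.1331, 0.2088] 0.73
w basket [0.5851, 0.1331, 0.0766] 0.81
s basket_bar [0.5857, 0.13, 0.211] 0.86
s basket_bar [0.6421, -0.4585, 0.142] 0.84
s basket [0.6451, -0.4591, 0.0016] 0.91
s basket [0.3693, -0.5518, 0.0037] 0.74
```

View pics/ws10.png

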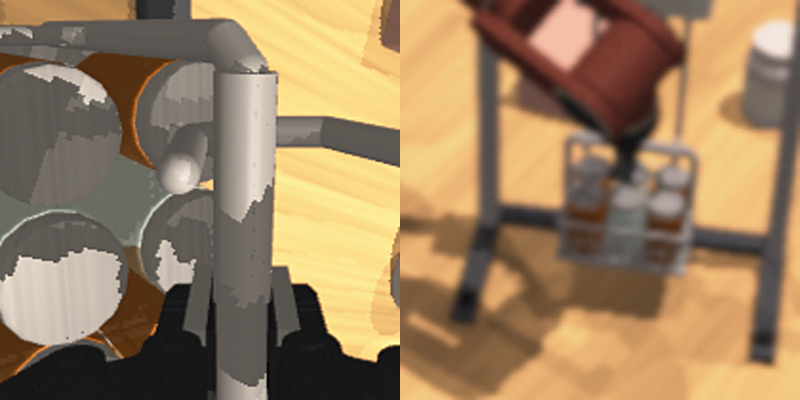

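The bar sits in the hook between tip and rod: in the left crop the tip is at (180,172) and the bar at (245,130). The tool force is near zero, so I'll open slowly.

```bash
python3 -m crank '[[0,0,0,0,-0.3,0.4,0.7],[0,0,0,0,0,0,0.65],[0,0,0,0,0,0,0.6],[0,0,0,0,0,0,0.55],[0,0,0,0,0,0,0.45],[0,0,0,0,0,0,0.3],[0,0,0,0,0,0,0.1],[0,0,0,0,0,0,-0.1]]' 20;python3 - <<'E'
from h import *
gp()
from station import eyes
W=eyes.get_image("wrist");avg(12)
A=cv2.resize(W["image"][90:300,130:340],(400,400),interpolation=cv2.INTER_CUBIC)
W=eyes.get_image("wrist")
B=cv2.resize(W["image"][90:300,130:340],(400,400),interpolation=cv2.INTER_CUBIC)
cv2.imwrite("pics/w11.png",np.hstack([A,B])[:,:,::-1])
E
```

```text
t: 20.23
tool_pos: [0.6157, 0.0534, 0.3361]
tool_rot: [0.578, -2.842, -0.893]
contact_force: [0.4, 0.1, 0.3]
opening: 0.0467
grasp [0.5828 0.1354 0.2088] xyaw -157.2 x.z -0.012 tilt 34.77 leanyaw 111.8 F [0.39 0.12 0.33] op 0.04672130853689818 q [-0.12  0.15  1.66  0.53  1.64 -2.14] t 20.2333
F mean [-0.178  0.097 -0.019] sd [0.51 0.64 0.53] se [0.15 0.18 0.15] pos [0.6156 0.0534 0.3361] 20.8833
```

View pics/w11.png

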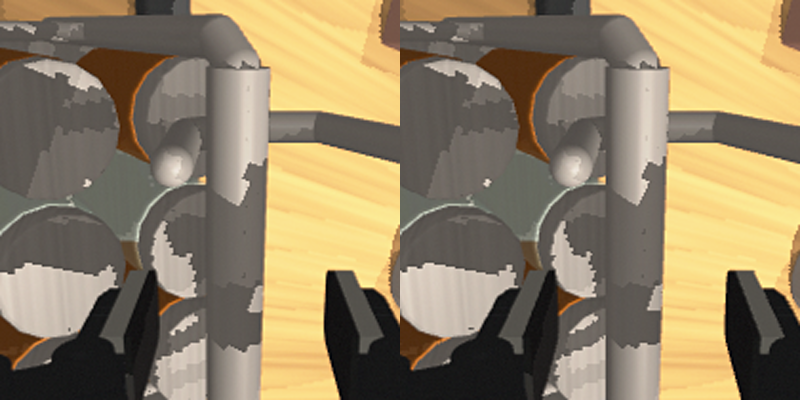

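The release was gentle: the bar stays put between the open pads. I'll retreat straight back along the tool axis.

```bash
python3 -m crank '[[0,0,0,0,0,-6,-0.1],[0,0,0,0,0,-12,-0.1],[0,0,0,0,0,-16,-0.1],[0,0,0,0,0,-20,-0.1],[0,0,0,0,0,-20,-0.1],[0,0,0,0,0,-20,-0.1],[0,0,0,0,0,-20,-0.1],[0,0,0,0,0,-10,-0.1]]';python3 - <<'E'
from h import *
gp()
from station import eyes,spotter
W=eyes.get_image("wrist");avg(16)
W2=eyes.get_image("wrist");S=eyes.get_image("scene");T=eyes.get_image("top")
cv2.imwrite("pics/w12.png",np.hstack([cv2.resize(i["image"],(400,300)) for i in (W,W2)])[:,:,::-1])
B=cv2.resize(S["image"][100:260,225:385],(500,500),interpolation=cv2.INTER_CUBIC)
cv2.imwrite("pics/s12.png",B[:,:,::-1])
for n,i in(("w",W2),("s",S),("t",T)):
  for q in ["hook_seat","basket_bar","basket"]+(["bowl","loaf_tin","carton","tub"] if n!="w" else []):
    for r in spotter.mark_of(q,i)[:1]: print(n,q,r["centre"],r["confidence"])
E
```

```text
t: 21.6
tool_pos: [0.643, -0.0167, 0.4444]
tool_rot: [0.578, -2.838, -0.892]
contact_force: [0.6, -0.1, 0.9]
opening: 0.0469
grasp [0.6095 0.0652 0.3171] xyaw -157.13 x.z -0.008 tilt 34.82 leanyaw 112.2 F [ 0.64 -0.09  0.87] op 0.04693404943019664 q [-0.22  0.15  1.48  0.51  1.86 -2.13] t 21.6
F mean [0.064 0.023 0.048] sd [0.43 0.61 0.58] se [0.11 0.15 0.15] pos [ 0.6423 -0.0149  0.4403] 22.45
w basket_bar [0.5795, 0.132, 0.2074] 0.86
w basket [0.5839, 0.1314, 0.0735] 0.85
s hook_seat [0.5829, 0.135, 0.2106] 0.43
s basket_bar [0.6401, -0.4567, 0.1422] 0.89
s basket [0.3687, -0.552, 0.0003] 0.89
s bowl [0.7815, -0.1768, -0.001] 0.95
s loaf_tin [0.3123, -0.3498, -0.0006] 0.59
s carton [0.3453, 0.4366, 0.0009] 0.8
s tub [0.5868, 0.5281, -0.0009] 0.89
t basket_bar [0.3699, -0.5496, 0.1387] 0.84
t basket [0.3668, -0.552, 0.0029] 0.96
t bowl [0.7772, -0.1791, -0.001] 0.71
t loaf_tin [0.3185, -0.3497, 0.0029] 0.88
t carton [0.3478, 0.4386, -0.001] 0.67
t tub [0.5874, 0.5293, -0.0024] 0.77
```

View pics/w12.png

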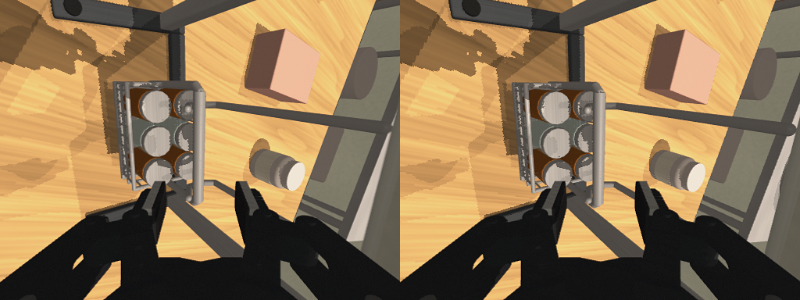

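View pics/s12.png

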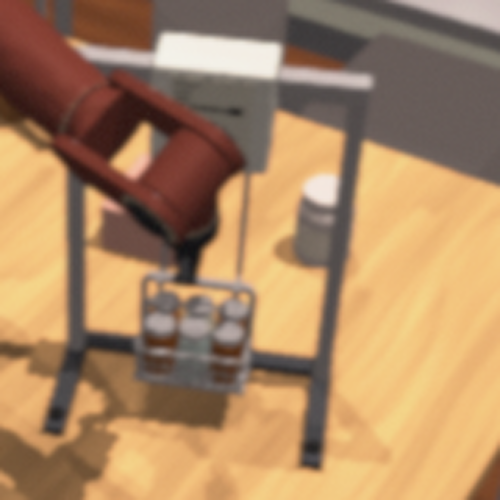

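The basket hangs in both hooks and the hand is clear. I'll wait briefly for any swing to die out, check for motion by differencing pictures, and then hand in.

```bash
python3 -m crank '[[0,0,0,0,0,-8,-0.1],[0,0,0,0,0,-8,-0.1],[0,0,0,0,0,0,-0.1],[0,0,0,0,0,0,-0.1],[0,0,0,0,0,0,-0.1],[0,0,0,0,0,0,-0.1],[0,0,0,0,0,0,-0.1],[0,0,0,0,0,0,-0.1]]'; for i in 1 2 3 ; do python3 -m crank '[[0,0,0,0,0,0,-0.1],[0,0,0,0,0,0,-0.1],[0,0,0,0,0,0,-0.1],[0,0,0,0,0,0,-0.1],[0,0,0,0,0,0,-0.1],[0,0,0,0,0,0,-0.1],[0,0,0,0,0,0,-0.1],[0,0,0,0,0,0,-0.1]]' >/dev/null; done
python3 - <<'E'
from h import *
from station import eyes,ctrl,spotter
I=[eyes.get_image("wrist") for _ in range(10)]
G=[cv2.cvtColor(i["image"],cv2.COLOR_RGB2GRAY).astype(np.float32)[100:250,140:260] for i in I]
G2=[cv2.cvtColor(i["image"],cv2.COLOR_RGB2GRAY).astype(np.float32)[0:100,300:500] for i in I]
for a,b in zip(G,G2): print(np.round(cv2.phaseCorrelate(G[0],a)[0],3),np.round(cv2.phaseCorrelate(G2[0],b)[0],3))
for q in ["basket_bar","hook_seat","basket"]: print(q,spotter.mark_of(q,I[-1])[:1])
print(ctrl.get_obs()["t"])
cv2.imwrite("pics/w13.png",I[-1]["image"][:,:,::-1])
E
```

```text
t: 24.12
tool_pos: [0.6464, -0.0248, 0.456]
tool_rot: [0.577, -2.835, -0.893]
contact_force: [-0.2, 0.3, -0.9]
opening: 0.0468
[0. 0.] [0. 0.]
[ 0.002 -0.005] [0.012 0.02 ]
[0.002 0.   ] [0.014 0.014]
[ 0.005 -0.006] [0.   0.02]
[ 0.001 -0.004] [0.005 0.005]
[-0.01  -0.002] [0.012 0.039]
[0.002 0.001] [0.007 0.021]
[ 0.007 -0.002] [-0.014  0.025]
[ 0.009 -0.002] [-0.002  0.007]
[ 0.005 -0.006] [0.008 0.015]
basket_bar [{'centre': [0.5854, 0.1304, 0.2077], 'confidence': 0.67}]
hook_seat []
basket [{'centre': [0.5857, 0.1353, 0.0703], 'confidence': 0.97}]
26.7667
```

View pics/w13.png

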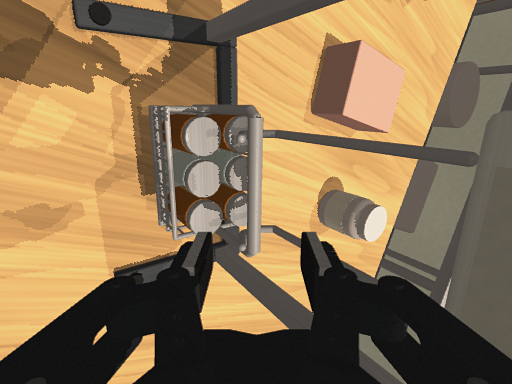

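The last wrist picture shows the bar (255,115)–(253,253) lying in both hooks, at (270,133) and (268,230). Nothing moves by more than 0.04 px and the hand is clear.

```bash
python3 -c "
from station import ctrl
print(ctrl.finish_job(), ctrl.get_obs()['t'])"
```

```text
the job is handed in; nothing more can be done
the job is handed in; nothing more can be done
```

I hung the grey wire basket by its bar in both hooks of the scale and handed the job in shortly after 26.8 s; no verdict is reported. I gripped the bar with the hand leaning 35° and lowered it onto the hooks about 2 mm per step. I let go only once the force on the hand was nearly zero.

**Last checks:**
- **Position:** the bar is about 0.208 m high, so the hooks have sunk about 31 mm. That fits the roughly 4.4 N I measured while holding the basket. The bar middle is within about 6 mm of where the seat should be.
- **Clearance:** the underside of the basket is about 70 mm above the table.
- **Stillness:** over about half a second, the pictures showed no movement above 0.04 px, and nothing touches the hand.
- **Bystanders:** the bowl, loaf tin, carton and tub all read within about 5 mm of their first positions.

**Not confirmed or off:**
- **Hook seat:** the network did not find it in the final wrist picture. An earlier scene picture put it at (0.583, 0.135, 0.211), which agrees with the bar.
- **Pointer speed:** I had no direct reading; I inferred it from the slow descent and the small force left before release.
- **Side force:** about 2 N built up while lowering, and I relieved it with a 2 mm shift before opening the hand.

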